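# Put the ring clamp in its job bin and stack the second bin over it

### The arm

A 7-joint arm with a two-finger parallel gripper is mounted at the origin on the work surface. World frame = base frame: x ahead of the robot, y to its left, z up, the work surface at z = 0. Lengths are in m, angles in rad, forces in N, time in s.
With the tool pointing down it reaches from about 0.35 to 0.9 m from the base axis. Payload 8.1 kg.
Tool frame: the origin (TCP) lies on the centre line of the jaws, within the pads' length; the fingertips stand 17 mm ahead of it and the grasp point (between the pads) lies 2 mm behind it; z points along the fingers, y is the direction in which the jaws open and shut (so a half turn about z gives the same grasp; the last joint's range is limited). The gripper opens to 92 mm and grips with 3 to 60 N. Pads are 19 mm wide; open, the fingers measure 130 mm over their backs; the gripper's body (75 mm by 190 mm) begins 47 mm behind the grasp point.
Start: joints at [1.143, 0.434, 0.025, 1.573, -0.012, 1.134, -0.075], TCP at [0.199, -0.592, 0.217] pointing down, gripper open.
Joint ranges: [-2.62, 2.62], [-0.44, 2.09], [-1.27, 1.32], [0.08, 2.57], [-1.32, 4.46], [0.12, 2], [-2.74, 2.74]. Speed limits (rad/s): [2.22, 2.22, 3.01, 3.01, 3.14, 3.14, 3.14].

### API

Orientations are given as a rotation vector (axis times angle).
In Python, from cell import arm, imaging, job gives the robot as it stands.
- The arm moves only by the tool jog_arm, never from a script. Its argument "moves" is a list of rows, each an object with "fingers": the closure, from -1 (fully open) to 1 (shut); "xyz": the shift along the tool's x, y, z in cm, a list of three; "angular": the turn, a rotation vector about the tool's x, y, z in rad, a list of three. In form: [{"fingers": fingers, "xyz": [dx, dy, dz], "angular": [ax, ay, az]}, ...]. A call has 1 to 12 rows; each row is the pose to reach, as a shift and turn from the pose commanded when the call began, along the tool's axes at that moment; what a row does not reach only later rows make up. A row lasts 1/8 s, in which the tool goes at most 62.5 mm and 10.7 degrees, less where a joint would pass 70% of its speed; a pose out of reach is approached as far as the arm can. A call with a gripper value outside its range is refused whole. The fingers move at their own pace and stop on an object; "grip_force" is the grip in N (left out, the last holds). Time passes only in rows, so rows that repeat a pose let the fingers close. It gives the time, the measured TCP pose, the force and the opening at its end, in the units of the state.
- arm.observe(): the state, without advancing time (a new reading comes with each control period).
- imaging.get_image(name): name is "scene" or "top" or "wrist"; returns the picture (420x560x3 uint8, red, green, blue); there is no depth.
- imaging.camera_params(name): a dict with "fx", "fy", "cx", "cy" (pixels), "dist" ([k1, k2, p1, p2, k3] as OpenCV has them; the pictures are not rectified), "rvec" (rotation vector, rad) and "tvec" (3), from world to camera coordinates, as OpenCV has them; the wrist camera has in their place "hand_eye" (4x4, takes a point from camera to tool coordinates, whose origin is the TCP and whose axes are the flange's). Camera axes: x right, y down, z forward; pixel columns grow to the right and rows downward; lengths in m; the calibration is good to about 2 mm. A picture is of the moment at which its call begins: read the wrist's pose just before it. camera_params takes no time and is no camera call.
- job.sign_off(): hands the job in, once; it reports no verdict.
The state is a dict: "clock": time; "joints": joint angles; "dq": joint speeds; "joint_efforts": joint torques, N m; "position": TCP position; "ee_rot": TCP orientation; "force": force on the tool from outside, world axes, zero at the start; "ft_torque": the same for the moment, N m; "width": opening from 0.0 (shut) to 1.0 (fully open).
Only numpy, scipy, OpenCV 4.12 (cv2) and the standard library are available. Lean on these libraries where they do the work, as an engineer would, in place of code of your own. Each camera call takes 0.05 s, during which the arm holds its last target. There are 200 camera calls.

### The job

Lay the ring clamp in the empty grey job bin, then stack the blue bin on the grey one: turned end for end so that it stands level on the grey bin's ledges, clear above the clamp, instead of nesting down onto it. Carry the blue bin level so that the bangle stays in it, never press it on the clamp, and leave the white tub, the bench block and the file where they are.

Things in the scene. Friction and masses are not known exactly. Their poses are not given: they have to be found in the camera images.
- grey_bin: Grey stack-and-nest bin, empty, loose, 0.24 kg. At the rim 198 mm long (x) by 139 mm wide (y), 70 mm high. Origin: centre of the underside, z up. Inner floor 3 mm above the underside, 143 x 99 mm, walls widening upward. The +x end (white strip on rim, white card outside) has two bulged-out channels with feet, one near each corner, with a ledge between; the -x end has one, a ledge each side.
- blue_bin: The same bin in blue (same sizes and frame), 0.2 to 0.3 kg, a bangle in it, starting within 45 deg of the grey bin's heading. White-strip ends together it nests: drops into the grey bin, 30 mm above its underside. White-strip ends opposite, its feet land on the grey bin's ledges: underside 58 mm above the grey one's, origin over origin, 3.5 mm play each way, lips above the end ledges flared.
- grey_bin_card_end (a point): Middle of the rim of the grey bin's white-strip end: 96.5 mm along +x from its origin, 70 mm up.
- blue_bin_card_end (a point): Middle of the rim of the blue bin's white-strip end: 96.5 mm along +x from its origin, 70 mm up.
- grey_bin_ledge (a point): On the grey bin's ledge at its white-strip end, mid-width: 86.3 mm along +x from its origin, 58 mm above its underside. All three ledges (this one and two at the -x end) lie at this height, 12 mm below the rim.
- blue_bin_rim_left (a point): Top of the blue bin's long rim, mid-length, on its +y side: y = +64.3 mm, 70 mm up. Here the rim is an upright band 10 mm thick (59.3 to 69.3 mm from the middle plane) and 30 mm tall, to be pinched from above with one finger inside and one outside. Inside, at 42.5 mm above the underside, a shoulder juts 4 mm inward: keep fingertips above it.
- blue_bin_rim_right (a point): The same on the blue bin's -y side: y = -64.3 mm, 70 mm up.
- ring_clamp: Jeweller's wooden ring clamp lying on the bench: two brown wood jaws side by side with a steel band round the middle, 112 mm long (its x), 26 mm wide (its y), 24 mm high; a gold ring in the jaws sticks out 16 mm at +x, a pale wedge 10 mm at -x. 70 g. Origin: centre of the underside.
- clamp_middle (a point): Centre of the ring clamp, 12 mm above its underside.
- bangle: Gold-coloured bangle, 62 mm outside diameter, 12 mm high, lying loose on the floor of the blue bin. Origin: centre of its underside.
- tub: Bystander: white lidded tub, 78 mm diameter, 54 mm high. Origin: centre of the underside.
- bench_block: Bystander: square steel block on a black rubber foot, 75 x 75 mm, 32 mm high. Origin: centre of the underside.
- file: Bystander: flat file with a wooden handle, 190 mm long along its x, 20 mm high. Origin: under the file, just ahead of its brass ferrule.
There are look-alikes about, which are no part of the job. What is shaped like the bangle but red is not meant.

How it is judged:
On the way:
1. the ring clamp lies in the grey bin while the blue bin is not yet on it (z of clamp_middle in the frame of grey_bin below 0.03 m and x of clamp_middle in the frame of grey_bin between -0.06 and 0.06 m and y of clamp_middle in the frame of grey_bin between -0.05 and 0.05 m and horizontal distance between blue_bin and grey_bin above 0.1 m), for 0.2 s.
At the end, for the whole second after the job is handed in: The ring clamp lies in the grey bin, which stands flat on the bench; the blue bin stands on the grey bin's ledges (its underside 54 to 62 mm above the grey bin's), centred within 8 mm, level within 0.05 rad, white-strip end opposite to the grey bin's; the bangle is in the blue bin; all at rest (z of clamp_middle in the frame of grey_bin between 0.003 and 0.03 m and x of clamp_middle in the frame of grey_bin between -0.06 and 0.06 m and y of clamp_middle in the frame of grey_bin between -0.05 and 0.05 m and angle between each of grey_bin, blue_bin's own z axis and vertical below 0.05 rad and height (world z) of grey_bin below 0.006 m and z of blue_bin in the frame of grey_bin between 0.054 and 0.062 m and horizontal distance between blue_bin and grey_bin below 0.008 m and x of blue_bin_card_end in the frame of grey_bin below -0.08 m and z of bangle in the frame of blue_bin between -0.005 and 0.05 m and horizontal distance between bangle and blue_bin below 0.08 m and linear speed of each of blue_bin, ring_clamp below 0.02 m/s); the robot touches nothing.
It fails at once if the blue bin was tipped by more than 0.5 rad (angle between blue_bin's own z axis and vertical above 0.5 rad).
It fails at once if the blue bin was pressed on the ring clamp (over 3 N) (contact force between blue_bin and ring_clamp above 3 N).
It fails at once if the tub was moved over 30 mm (distance of tub from where it was at the start of the episode above 0.03 m).
It fails at once if the bench block was moved over 30 mm (distance of bench_block from where it was at the start of the episode above 0.03 m).
It fails at once if the file was moved over 30 mm (distance of file from where it was at the start of the episode above 0.03 m).
It also fails if it takes over 58 s, if anything falls off the work surface, if the arm or the gripper's body presses on something with over 40 N, if the wrist force passes 120 N, or if a joint passes its speed limit or range.

## Working session

There is one attempt and no reset: what is moved stays moved. The work goes in short steps, Python scripts to look and compute and a tool call to move; the robot and the scene stay as the last step left them, time stands still between calls to the robot, and variables do not carry over. Pictures are saved under pics/ and viewed, about 8 in all and at most 12, crops included, and the job is handed in when it is done.

Besides the shell and the picture viewer there is one more tool, called after ">>>" by a JSON object that holds its "op" and its "data", one argument or row to a line. jog_arm: Moves the arm, as the interface text tells. Its arguments: {"type":"object","properties":{"moves":{"type":"array"},"grip_force":{"type":"number"}},"required":["moves"]}

```bash
mkdir -p pics; ls; python3 - <<'E'
from cell import arm, imaging, job
import cv2, numpy as np
print(arm.observe())
a=imaging.get_image("top");b=imaging.get_image("scene")
cv2.imwrite("pics/top0.png",a[:,:,::-1]);cv2.imwrite("pics/scene0.png",b[:,:,::-1])
for n in("top","scene","wrist"):print(n,imaging.camera_params(n))
E
```

```text
pics
{'clock': 0.0, 'joints': array([ 1.14335772,  0.43520628,  0.02498345,  1.57411333, -0.01160485,
        1.1340016 , -0.07512071]), 'dq': array([ 0.00094985,  0.00054499, -0.00026579, -0.00084201,  0.00107923,
        0.00037831,  0.00028581]), 'joint_efforts': array([-2.12262421e-03, -6.67849088e+01,  9.83957872e-01, -3.14474595e+01,
       -6.05642796e-02,  4.26695624e-02,  1.98913872e-04]), 'position': array([ 0.19924   , -0.59182495,  0.21614921]), 'ee_rot': array([-3.09875906e+00, -5.07608491e-01,  6.22320101e-04]), 'force': array([0.23342315, 0.00195769, 0.29059002]), 'ft_torque': array([ 0.07169011,  0.00386673, -0.01654662]), 'width': 0.9969415471546834}
top {'fx': 511.186155427588, 'fy': 511.186155427588, 'cx': 276.47542144495327, 'cy': 209.32873887437466, 'dist': array([-0.15839761,  0.        ,  0.        ,  0.        ,  0.        ]), 'rvec': array([ 2.17704758, -2.13426551,  0.16097568]), 'tvec': array([-0.07407375,  0.57080583,  1.30326149])}
scene {'fx': 396.1113128661803, 'fy': 396.1113128661803, 'cx': 278.8601281094058, 'cy': 212.11544715070454, 'dist': array([-0.0608627,  0.       ,  0.       ,  0.       ,  0.       ]), 'rvec': array([ 2.17821511,  0.81287837, -0.37645065]), 'tvec': array([-0.39264955, -0.22006435,  1.22278481])}
wrist {'fx': 301.14100525892644, 'fy': 301.14100525892644, 'cx': 282.9108395813145, 'cy': 205.1412907678481, 'dist': array([-0.02901574,  0.        ,  0.        ,  0.        ,  0.        ]), 'hand_eye': array([[-2.09651277e-04, -9.67222725e-01, -2.53929431e-01,
         6.81133819e-02],
       [ 9.99999828e-01, -3.42036961e-04,  4.77198252e-04,
        -9.27689212e-04],
       [-5.48410244e-04, -2.53929288e-01,  9.67222630e-01,
        -1.67032527e-01],
       [ 0.00000000e+00,  0.00000000e+00,  0.00000000e+00,
         1.00000000e+00]])}
```

View pics/top0.png

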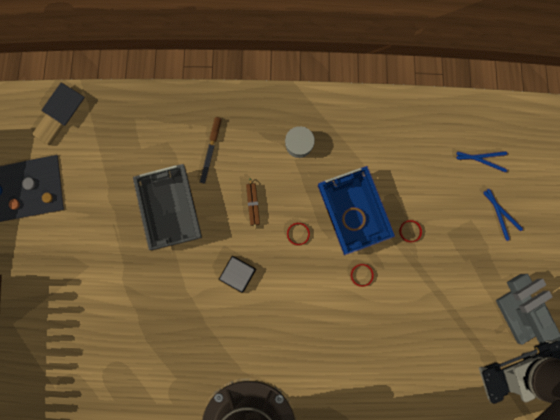

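View pics/scene0.png

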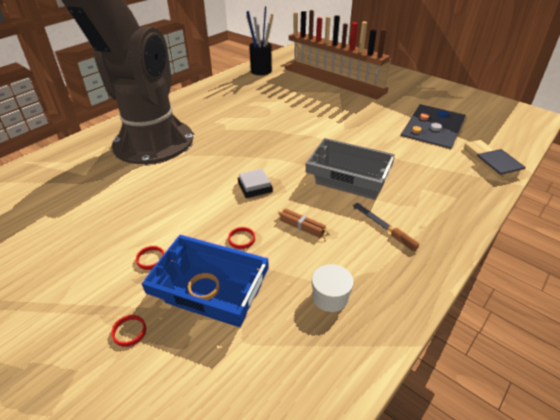

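```bash
cat > h.py <<'E'
import numpy as np, cv2
from cell import arm, imaging, job
from scipy.spatial.transform import Rotation as R
def extr(n, st=None):
    p=imaging.camera_params(n); K=np.array([[p['fx'],0,p['cx']],[0,p['fy'],p['cy']],[0,0,1]])
    if n=='wrist':
        T=np.eye(4);T[:3,:3]=R.from_rotvec(st['ee_rot']).as_matrix();T[:3,3]=st['position']
        W=np.linalg.inv(T@p['hand_eye']);rv=R.from_matrix(W[:3,:3]).as_rotvec();tv=W[:3,3]
    else: rv,tv=p['rvec'],p['tvec']
    return K,p['dist'],np.array(rv),np.array(tv)
def proj(P,c):
    K,d,rv,tv=c; return cv2.projectPoints(np.array(P,float).reshape(-1,3),rv,tv,K,d)[0][:,0]
def topl(px,z,c):
    K,d,rv,tv=c; n=cv2.undistortPoints(np.array(px,float).reshape(-1,1,2),K,d)[:,0]
    M=R.from_rotvec(rv).as_matrix(); D=np.c_[n,np.ones(len(n))]@M; o=-M.T@tv
    return o+D*((z-o[2])/D[:,2])[:,None]
def ortho(im,c,z,x0,x1,y0,y1,s):
    # s px per m; up = +x, left = +y
    h,w=int((x1-x0)*s),int((y1-y0)*s); v,u=np.mgrid[:h,:w]
    P=np.c_[(x1-(v+.5)/s).ravel(),(y1-(u+.5)/s).ravel(),np.full(h*w,z)]
    m=proj(P,c).astype(np.float32).reshape(h,w,2); return cv2.remap(im,m,None,cv2.INTER_CUBIC)
E
python3 - <<'E'
from h import *
im=cv2.imread("pics/top0.png"); c=extr("top"); print("cam",-R.from_rotvec(c[2]).as_matrix().T@c[3])
print(topl([[300,141],[238,274],[254,203],[354,218],[410,231],[299,234],[167,207],[356,211]],.03,c).round(3))
hsv=cv2.cvtColor(im,cv2.COLOR_BGR2HSV); m=cv2.inRange(hsv,(105,120,30),(130,255,255)); m[:,440:]=0;m[:150]=0
k=max(cv2.findContours(m,0,1)[0],key=cv2.contourArea); P=topl(k[:,0],.07,c); print(cv2.minAreaRect((P[:,:2]*1000).astype(np.float32)))
# left: grey @ .07, right blue @.07, mid clamp @.02
g=lambda z,cx,cy:ortho(im,c,z,cx-.15,cx+.15,cy-.13,cy+.13,1000)
cs=topl([[167,207],[356,211],[254,203]],.05,c)
o=[g(.07,*cs[0,:2].round(2)),g(.07,*cs[1,:2].round(2)),g(.02,*cs[2,:2].round(2))]; print(cs.round(2))
for q in o:
    for i in range(0,300,50): cv2.line(q,(0,i),(6,i),(0,255,255),1)
    for i in range(0,260,50): cv2.line(q,(i,0),(i,6),(0,255,255),1)
cv2.imwrite("pics/o0.png",np.clip(np.hstack(o)*1.6,0,255).astype(np.uint8))
E
```

```text
cam [ 0.38826537 -0.04869319  1.36991814]
[[ 0.761 -0.123  0.03 ]
 [ 0.401  0.034  0.03 ]
 [ 0.589 -0.003  0.03 ]
 [ 0.555 -0.269  0.03 ]
 [ 0.522 -0.42   0.03 ]
 [ 0.509 -0.123  0.03 ]
 [ 0.574  0.228  0.03 ]
 [ 0.573 -0.274  0.03 ]]
((571.5316162109375, -266.6613464355469), (194.9495391845703, 139.5306854248047), 21.162395477294922)
[[ 0.57  0.22  0.05]
 [ 0.57 -0.27  0.05]
 [ 0.59 -0.    0.05]]
```

View pics/o0.png

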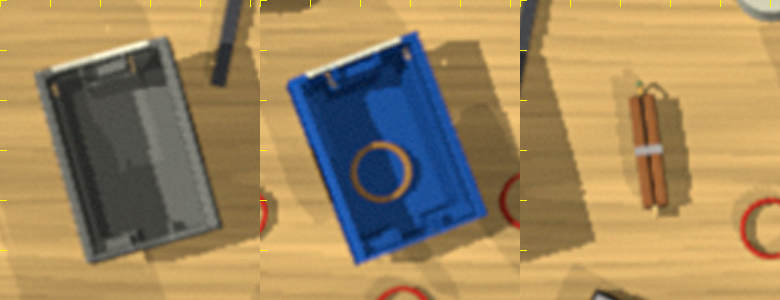

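```bash
cat >> h.py <<'E'
def go(x,y,z,J=None):
    """shift (cm, tool axes) and turn to bring TCP to x,y,z, tool down with tool y (jaw) at world yaw J deg"""
    s=arm.observe(); M=R.from_rotvec(s['ee_rot']).as_matrix()
    d=M.T@(np.array([x,y,z])-s['position'])*100
    cur=np.degrees(np.arctan2(M[1,1],M[0,1])); a=np.zeros(3)
    if J is not None:
        j=np.radians(J); Y=np.array([np.cos(j),np.sin(j),0]);Z=np.array([0,0,-1.]);N=np.c_[np.cross(Y,Z),Y,Z]
        a=R.from_matrix(M.T@N).as_rotvec()
    print("pos",s['position'].round(4),"J %.1f"%cur,"shift",d.round(2),"turn",a.round(4),"t %.2f"%s['clock'],"w",round(s['width'],3),"F",s['force'].round(1),"q7 %.2f"%s['joints'][6])
E
python3 -c "
from h import *
go(.589,.002,.15,-84.3)"
```

```text
pos [ 0.1992 -0.5919  0.2162] J -71.4 shift [ 55.89 -43.84   6.68] turn [-0.0014  0.0003  0.2252] t 0.10 w 1.001 F [-1.   0.1  0.8] q7 -0.08
```

>>> {"op": "jog_arm", "data": {
  "moves": [
    {"fingers": -0.2,"xyz": [14,-11,0],"angular": [0,0,0.05]},
    {"fingers": -0.2,"xyz": [28,-22,0],"angular": [0,0,0.1]},
    {"fingers": -0.2,"xyz": [42,-33,3],"angular": [0,0,0.2]},
    {"fingers": -0.2,"xyz": [55.9,-43.8,6.7],"angular": [0,0,0.225]},
    {"fingers": -0.2,"xyz": [55.9,-43.8,6.7],"angular": [0,0,0.225]},
    {"fingers": -0.2,"xyz": [55.9,-43.8,6.7],"angular": [0,0,0.225]},
    {"fingers": -0.2,"xyz": [55.9,-43.8,6.7],"angular": [0,0,0.225]},
    {"fingers": -0.2,"xyz": [55.9,-43.8,6.7],"angular": [0,0,0.225]},
    {"fingers": -0.2,"xyz": [55.9,-43.8,6.7],"angular": [0,0,0.225]},
    {"fingers": -0.2,"xyz": [55.9,-43.8,6.7],"angular": [0,0,0.225]},
    {"fingers": -0.2,"xyz": [55.9,-43.8,6.7],"angular": [0,0,0.225]},
    {"fingers": -0.2,"xyz": [55.9,-43.8,6.7],"angular": [0,0,0.225]}
  ]
}}

```text
clock: 1.6
position: [0.5904, 0.0057, 0.149]
ee_rot: [-3.136, -0.164, 0.001]
force: [-0.4, -0.4, 0.2]
width: 0.602
```

```bash
python3 - <<'E'
from h import *
s=arm.observe(); im=imaging.get_image("wrist")[:,:,::-1].copy(); c=extr("wrist",s)
a=ortho(im,c,.024,.49,.69,-.1,.1,2500)
for i in range(0,500,50):
    cv2.line(a,(0,i),(8,i),(0,255,255),1);cv2.line(a,(i,0),(i,8),(0,255,255),1)
cv2.imwrite("pics/w1.png",np.clip(a*1.4,0,255).astype(np.uint8))
go(.589,.002,.026,-84.3)
E
```

```text
pos [0.5914 0.008  0.1488] J -83.9 shift [-0.3   0.61 12.28] turn [-0.0031 -0.0003  0.0066] t 1.65 w 0.599 F [ 1.5  2.8 -0.2] q7 -1.67
```

View pics/w1.png

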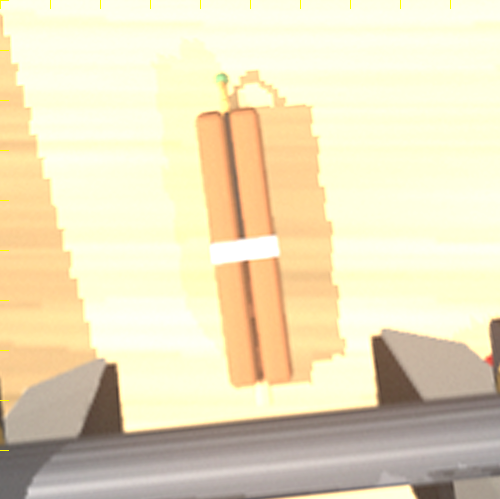

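>>> {"op": "jog_arm", "data": {
  "moves": [
    {"fingers": -0.2,"xyz": [0,0,0],"angular": [0,0,0]},
    {"fingers": -0.2,"xyz": [0,0,0],"angular": [0,0,0]}
  ]
}}

```text
clock: 1.9
position: [0.5889, -0.0004, 0.1498]
ee_rot: [3.137, 0.154, -0.001]
force: [0.8, 0.2, 0.2]
width: 0.6
```

```bash
python3 -c "
from h import *
go(.590,.002,.026,-83)"
```

```text
pos [ 5.889e-01 -4.000e-04  1.498e-01] J -84.4 shift [ 0.15 -0.24 12.38] turn [ 0.0008  0.0008 -0.0242] t 1.90 w 0.6 F [0.8 0.2 0.2] q7 -1.66
```

>>> {"op": "jog_arm", "data": {
  "moves": [
    {"fingers": -0.2,"xyz": [0.1,0,3],"angular": [0,0,-0.024]},
    {"fingers": -0.2,"xyz": [0.1,0,6],"angular": [0,0,-0.024]},
    {"fingers": -0.2,"xyz": [0.1,0,9],"angular": [0,0,-0.024]},
    {"fingers": -0.2,"xyz": [0.1,0,11],"angular": [0,0,-0.024]},
    {"fingers": -0.2,"xyz": [0.1,0,12.4],"angular": [0,0,-0.024]},
    {"fingers": -0.2,"xyz": [0.1,0,12.4],"angular": [0,0,-0.024]},
    {"fingers": 1,"xyz": [0.1,0,12.4],"angular": [0,0,-0.024]},
    {"fingers": 1,"xyz": [0.1,0,12.4],"angular": [0,0,-0.024]},
    {"fingers": 1,"xyz": [0.1,0,12.4],"angular": [0,0,-0.024]},
    {"fingers": 1,"xyz": [0.1,0,12.4],"angular": [0,0,-0.024]},
    {"fingers": 1,"xyz": [0.1,0,12.4],"angular": [0,0,-0.024]}
  ],
  "grip_force": 25
}}

```text
clock: 3.28
position: [0.5905, 0.0012, 0.026]
ee_rot: [3.136, 0.194, 0.0]
force: [-0.5, 1.0, 0.7]
width: 0.102
```

```bash
python3 -c "
from h import *
go(.571,.221,.13,-48)"
```

```text
pos [0.5905 0.0012 0.026 ] J -82.9 shift [  0.78 -22.05 -10.4 ] turn [ 1.000e-04 -1.000e-04 -6.093e-01] t 3.27 w 0.102 F [-0.5  1.   0.7] q7 -1.68
```

```bash
python3 - <<'E'
from h import *
im=imaging.get_image("wrist")[:,:,::-1]
b=imaging.get_image("top")[150:310,160:420,::-1]
s=arm.observe();print(s['width'],s['position'])
cv2.imwrite("pics/w2.png",np.hstack([cv2.resize(im,(400,300)),cv2.resize(b,(400,300))]))
E
```

```text
0.028410765626215154 [0.59046883 0.00121223 0.02593458]
```

View pics/w2.png

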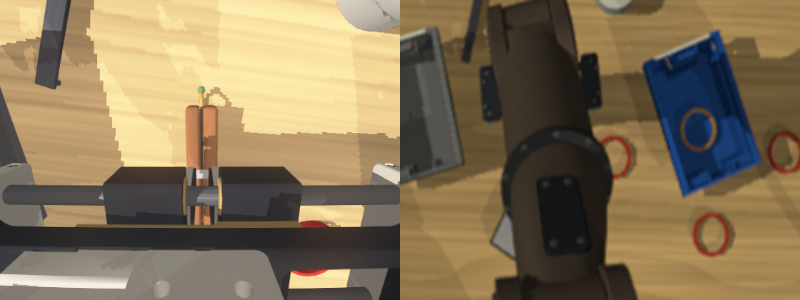

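>>> {"op": "jog_arm", "data": {
  "moves": [
    {"fingers": 1,"xyz": [0,0,0],"angular": [0,0,0]},
    {"fingers": 1,"xyz": [0,0,0],"angular": [0,0,0]},
    {"fingers": 1,"xyz": [0,0,0],"angular": [0,0,0]}
  ]
}}

```text
clock: 3.75
position: [0.5904, 0.0012, 0.0259]
ee_rot: [3.136, 0.194, -0.0]
force: [-0.5, -0.3, -0.7]
width: 0.006
```

```bash
python3 - <<'E'
from h import *
im=imaging.get_image("wrist")[:,:,::-1]
b=imaging.get_image("scene")[:,:,::-1]
s=arm.observe();print(s['width'],s['position'],s['force'])
cv2.imwrite("pics/w3.png",np.hstack([cv2.resize(im[110:350,180:380],(400,480)),cv2.resize(b[150:290,230:347],(400,480))]))
E
```

```text
0.0031426871356106385 [0.59047185 0.00120379 0.02591526] [ 0.29482363 -1.35083208  0.48430084]
```

View pics/w3.png

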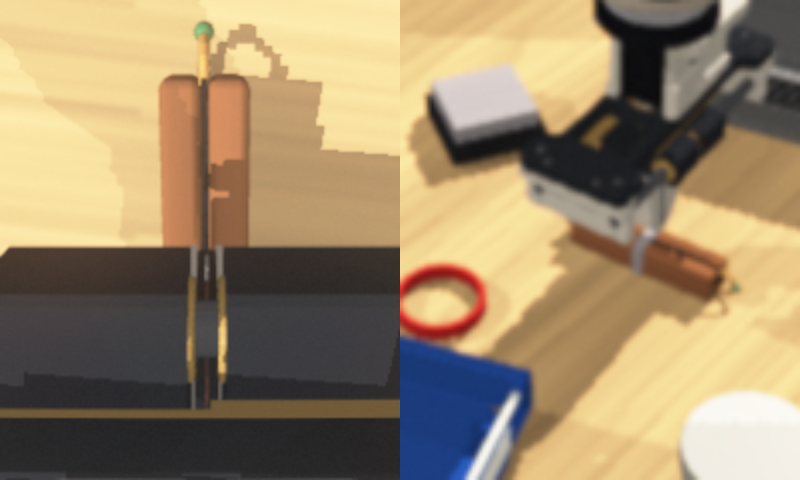

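```bash
python3 - <<'E'
from h import *
c=extr("scene");f=lambda P:print(((proj(P,c)-[230,150])*[400/117,480/140]+[400,0]).round(0).tolist())
h=np.radians(7);u=np.array([np.cos(h),np.sin(h),0]);n=np.array([-np.sin(h),np.cos(h),0])
o=np.array([.5904,.0012,0])
f([o+[0,0,z] for z in(.009,.026,.071,.12)])
print("clamp top ends");f([o+u*.056+[0,0,.024],o-u*.056+[0,0,.024],o+u*.056,o+[0,0,.024]])
print("body low corners z.071");f([o+a*u*.0375+b*n*.095+[0,0,.071] for a in(1,-1) for b in(1,-1)])
b=imaging.get_image("scene")[:,:,::-1]
cv2.imwrite("pics/s4.png",cv2.resize(b[60:300,200:440],(600,600),interpolation=cv2.INTER_CUBIC))
E
```

```text
[[644.0, 253.0], [645.0, 235.0], [647.0, 184.0], [650.0, 124.0]]
clamp top ends
[[717.0, 269.0], [576.0, 207.0], [715.0, 295.0], [645.0, 237.0]]
body low corners z.071
[[766.0, 128.0], [617.0, 292.0], [672.0, 92.0], [515.0, 245.0]]
```

View pics/s4.png

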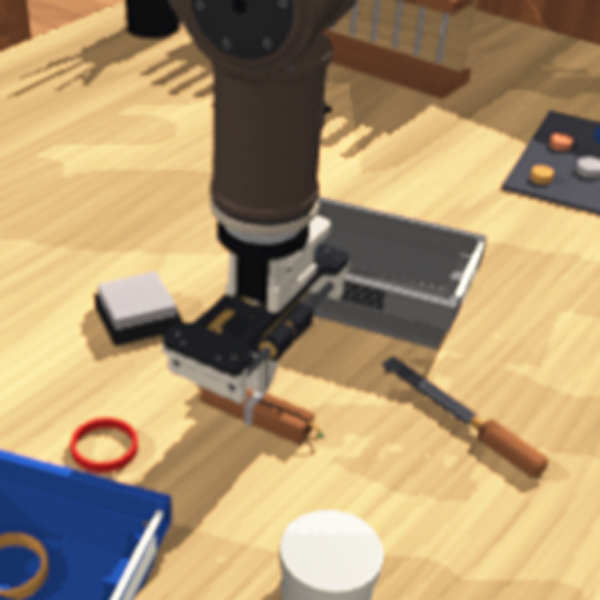

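>>> {"op": "jog_arm", "data": {
  "moves": [
    {"fingers": -0.2,"xyz": [0,0,0],"angular": [0,0,0]},
    {"fingers": -0.2,"xyz": [0,0,0],"angular": [0,0,0]},
    {"fingers": -0.2,"xyz": [0,0,0],"angular": [0,0,0]},
    {"fingers": -0.2,"xyz": [0,0,0],"angular": [0,0,0]},
    {"fingers": -0.2,"xyz": [0,0,0],"angular": [0,0,0]},
    {"fingers": -0.2,"xyz": [0,0,0.3],"angular": [0,0,0]},
    {"fingers": -0.2,"xyz": [0,0,0.7],"angular": [0,0,0]},
    {"fingers": -0.2,"xyz": [0,0,0.7],"angular": [0,0,0]}
  ]
}}

```text
clock: 4.9
position: [0.5901, 0.0012, 0.0184]
ee_rot: [3.136, 0.194, -0.001]
force: [-0.2, -0.0, -0.9]
width: 0.597
```

```bash
python3 - <<'E'
from h import *
im=imaging.get_image("wrist")[:,:,::-1]
b=imaging.get_image("scene")[:,:,::-1]
s=arm.observe();print(s['width'],s['position'],s['force'])
cv2.imwrite("pics/w5.png",np.hstack([cv2.resize(im[60:360,130:430],(400,400)),cv2.resize(b[140:290,230:380],(400,400),interpolation=cv2.INTER_CUBIC)]))
E
```

```text
0.5952167857521424 [0.59037058 0.00118794 0.01879091] [ 0.70199542 -0.33502557  0.31484786]
```

View pics/w5.png

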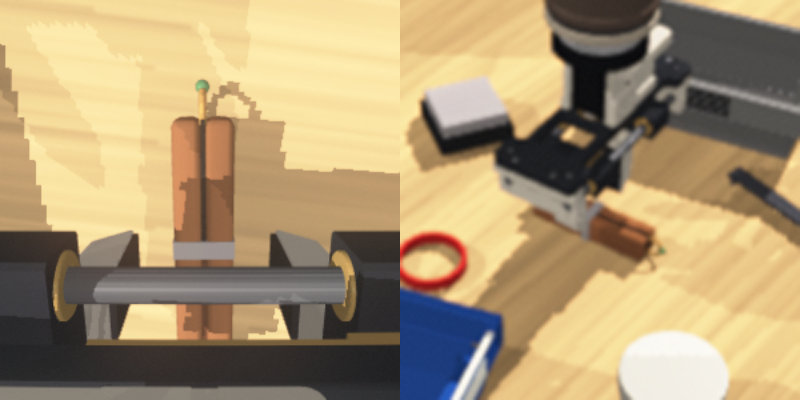

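```bash
python3 - <<'E'
from h import *
c=extr("scene");f=lambda P:((proj(P,c)-[230,140])*[400/150]*2+[400,0]) if 0 else ((proj(P,c)-[230,140])*400/150+[400,0])
h=np.radians(7);u=np.array([np.cos(h),np.sin(h),0]);n=np.array([-np.sin(h),np.cos(h),0])
o=np.array([.5903,.0012,0])
for z in(0,.01,.02,.03,.04):
    print(z,"inner/outer front, inner/outer back of -y finger",f([o+a*u*.0095-n*b+[0,0,z] for a in(1,-1) for b in(.0275,.046)]).round(0).tolist())
s=arm.observe(); print(s['joints'].round(4).tolist())
E
```

```text
0 inner/outer front, inner/outer back of -y finger [[583.0, 254.0], [571.0, 266.0], [564.0, 245.0], [552.0, 258.0]]
0.01 inner/outer front, inner/outer back of -y finger [[583.0, 245.0], [571.0, 258.0], [564.0, 237.0], [553.0, 249.0]]
0.02 inner/outer front, inner/outer back of -y finger [[583.0, 237.0], [572.0, 250.0], [564.0, 228.0], [553.0, 241.0]]
0.03 inner/outer front, inner/outer back of -y finger [[584.0, 228.0], [572.0, 241.0], [565.0, 220.0], [553.0, 232.0]]
0.04 inner/outer front, inner/outer back of -y finger [[584.0, 220.0], [572.0, 232.0], [565.0, 211.0], [553.0, 224.0]]
[0.035, 0.6153, -0.1827, 1.8392, 0.1632, 0.7018, -1.6869]
```

>>> {"op": "jog_arm", "data": {
  "moves": [
    {"fingers": -0.2,"xyz": [0,0,0.3],"angular": [0,0,0]},
    {"fingers": -0.2,"xyz": [0,0,0.3],"angular": [0,0,0]}
  ]
}}

```text
clock: 5.25
position: [0.5903, 0.0012, 0.0157]
ee_rot: [3.136, 0.194, -0.001]
force: [-0.4, -0.0, -0.2]
width: 0.599
```

>>> {"op": "jog_arm", "data": {
  "moves": [
    {"fingers": -0.2,"xyz": [0,0,0.4],"angular": [0,0,0]},
    {"fingers": -0.2,"xyz": [0,0,0.4],"angular": [0,0,0]}
  ]
}}

```text
clock: 5.5
position: [0.5902, 0.0012, 0.0115]
ee_rot: [3.136, 0.194, -0.001]
force: [-0.0, -0.1, -0.1]
width: 0.603
```

>>> {"op": "jog_arm", "data": {
  "moves": [
    {"fingers": -0.2,"xyz": [0,0,0.3],"angular": [0,0,0]},
    {"fingers": -0.2,"xyz": [0,0,0.3],"angular": [0,0,0]}
  ]
}}

```text
clock: 5.75
position: [0.5903, 0.0012, 0.0087]
ee_rot: [3.136, 0.194, -0.001]
force: [0.2, 0.3, 0.8]
width: 0.599
```

>>> {"op": "jog_arm", "data": {
  "moves": [
    {"fingers": 1,"xyz": [0,0,0],"angular": [0,0,0]},
    {"fingers": 1,"xyz": [0,0,0],"angular": [0,0,0]},
    {"fingers": 1,"xyz": [0,0,0],"angular": [0,0,0]},
    {"fingers": 1,"xyz": [0,0,0],"angular": [0,0,0]},
    {"fingers": 1,"xyz": [0,0,0],"angular": [0,0,0]}
  ]
}}

```text
clock: 6.38
position: [0.5905, 0.0012, 0.009]
ee_rot: [3.136, 0.194, 0.0]
force: [0.9, 0.2, 0.2]
width: 0.277
```

>>> {"op": "jog_arm", "data": {
  "moves": [
    {"fingers": 1,"xyz": [0,0,-2],"angular": [0,0,0]},
    {"fingers": 1,"xyz": [0,0,-6],"angular": [0,0,0]},
    {"fingers": 1,"xyz": [0,0,-12],"angular": [0,0,0]},
    {"fingers": 1,"xyz": [0.2,-4,-13],"angular": [0,0,-0.1]},
    {"fingers": 1,"xyz": [0.4,-9,-13],"angular": [0,0,-0.25]},
    {"fingers": 1,"xyz": [0.6,-14,-13],"angular": [0,0,-0.4]},
    {"fingers": 1,"xyz": [0.8,-19,-13],"angular": [0,0,-0.55]},
    {"fingers": 1,"xyz": [0.8,-22,-13],"angular": [0,0,-0.61]},
    {"fingers": 1,"xyz": [0.8,-22,-13],"angular": [0,0,-0.61]},
    {"fingers": 1,"xyz": [0.8,-22,-13],"angular": [0,0,-0.61]},
    {"fingers": 1,"xyz": [0.8,-22,-13],"angular": [0,0,-0.61]},
    {"fingers": 1,"xyz": [0.8,-22,-13],"angular": [0,0,-0.61]}
  ]
}}

```text
clock: 7.88
position: [0.5716, 0.2194, 0.1389]
ee_rot: [2.933, 1.124, -0.0]
force: [-0.5, 0.5, -0.9]
width: 0.276
```

```bash
python3 - <<'E'
from h import *
go(.571,.221,.03,-48)
s=arm.observe(); im=imaging.get_image("wrist")[:,:,::-1].copy(); c=extr("wrist",s)
b=imaging.get_image("scene")[:,:,::-1]
a=ortho(im,c,.07,.43,.71,.08,.36,1430)
cv2.imwrite("pics/w6.png",np.hstack([np.clip(a*1.2,0,255).astype(np.uint8),cv2.resize(b[60:260,260:460],(400,400),interpolation=cv2.INTER_CUBIC)]))
E
```

```text
pos [0.5716 0.2194 0.1389] J -48.1 shift [ 0.07 -0.16 10.89] turn [ 0.0005  0.0003 -0.0011] t 7.88 w 0.276 F [-0.5  0.5 -0.9] q7 -1.49
```

View pics/w6.png

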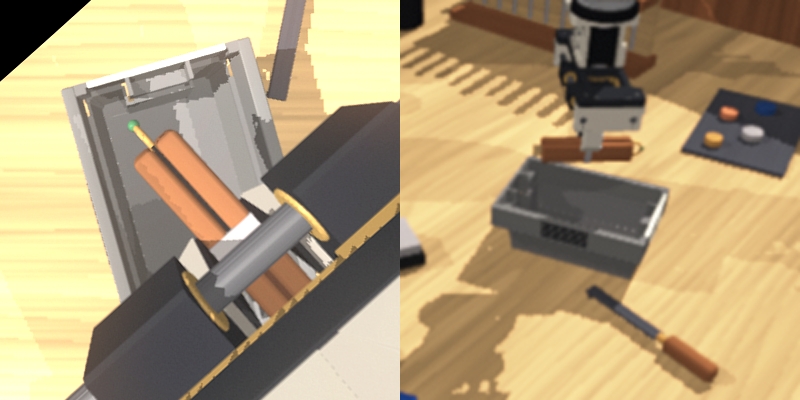

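>>> {"op": "jog_arm", "data": {
  "moves": [
    {"fingers": 1,"xyz": [0,-0.1,3],"angular": [0,0,0]},
    {"fingers": 1,"xyz": [0,-0.1,6],"angular": [0,0,0]},
    {"fingers": 1,"xyz": [0,-0.1,8.5],"angular": [0,0,0]},
    {"fingers": 1,"xyz": [0,-0.1,10.5],"angular": [0,0,0]},
    {"fingers": 1,"xyz": [0,-0.1,11.5],"angular": [0,0,0]},
    {"fingers": 1,"xyz": [0,-0.1,11.5],"angular": [0,0,0]}
  ]
}}

```text
clock: 8.72
position: [0.5703, 0.221, 0.0236]
ee_rot: [2.933, 1.127, -0.002]
force: [-0.1, 0.2, -0.1]
width: 0.274
```

>>> {"op": "jog_arm", "data": {
  "moves": [
    {"fingers": 1,"xyz": [0,0,0.4],"angular": [0,0,0]},
    {"fingers": 1,"xyz": [0,0,0.8],"angular": [0,0,0]},
    {"fingers": 1,"xyz": [0,0,0.9],"angular": [0,0,0]},
    {"fingers": 1,"xyz": [0,0,0.9],"angular": [0,0,0]}
  ]
}}

```text
clock: 9.22
position: [0.5706, 0.2213, 0.015]
ee_rot: [2.932, 1.127, 0.0]
force: [0.1, -0.1, -1.1]
width: 0.276
```

>>> {"op": "jog_arm", "data": {
  "moves": [
    {"fingers": 1,"xyz": [0,0,0.2],"angular": [0,0,0]},
    {"fingers": 0.1,"xyz": [0,0,0.2],"angular": [0,0,0]},
    {"fingers": 0.1,"xyz": [0,0,0.2],"angular": [0,0,0]},
    {"fingers": 0.1,"xyz": [0,0,0.2],"angular": [0,0,0]},
    {"fingers": 0.1,"xyz": [0,0,-1],"angular": [0,0,0]},
    {"fingers": 0.1,"xyz": [0,0,-4],"angular": [0,0,0]},
    {"fingers": 0.1,"xyz": [0,0,-8],"angular": [0,0,0]},
    {"fingers": 0.1,"xyz": [0,0,-13],"angular": [0,0,0]},
    {"fingers": 0.1,"xyz": [0,0,-13],"angular": [0,0,0]},
    {"fingers": 0.1,"xyz": [0,0,-13],"angular": [0,0,0]}
  ]
}}

```text
clock: 10.48
position: [0.5705, 0.2211, 0.1454]
ee_rot: [2.932, 1.127, 0.001]
force: [0.7, 0.4, 0.1]
width: 0.449
```

```bash
python3 - <<'E'
from h import *
go(.5485,-.207,.15,-69)
go(.45,-.12,.06,-69)
E
```

```text
pos [0.5705 0.2211 0.1454] J -48.0 shift [-30.31  30.32  -0.46] turn [ 0.0004 -0.0006  0.3672] t 10.47 w 0.449 F [0.7 0.4 0.1] q7 -1.49
pos [0.5705 0.2211 0.1454] J -48.0 shift [-31.8   17.26   8.53] turn [ 0.0004 -0.0006  0.3672] t 10.47 w 0.449 F [0.7 0.4 0.1] q7 -1.49
```

```bash
python3 -c "
from h import *
go(.59,0,.145,-69)"
```

```text
pos [0.5705 0.2211 0.1454] J -48.0 shift [-13.36  17.73   0.04] turn [ 0.0004 -0.0006  0.3672] t 10.47 w 0.449 F [0.7 0.4 0.1] q7 -1.49
```

>>> {"op": "jog_arm", "data": {
  "moves": [
    {"fingers": 0.1,"xyz": [-4,5.3,0],"angular": [0,0,0.1]},
    {"fingers": 0.1,"xyz": [-8,10.6,0],"angular": [0,0,0.22]},
    {"fingers": 0.1,"xyz": [-12,15.9,0],"angular": [0,0,0.33]},
    {"fingers": 0.1,"xyz": [-13.4,17.7,4],"angular": [0,0,0.367]},
    {"fingers": 0.1,"xyz": [-13.4,17.7,8],"angular": [0,0,0.367]},
    {"fingers": 0.1,"xyz": [-13.4,17.7,11],"angular": [0,0,0.367]},
    {"fingers": 0.1,"xyz": [-13.4,17.7,13.2],"angular": [0,0,0.367]},
    {"fingers": 0.1,"xyz": [-13.4,17.7,13.7],"angular": [0,0,0.367]},
    {"fingers": 0.1,"xyz": [-13.4,17.7,13.7],"angular": [0,0,0.367]}
  ]
}}

```text
clock: 11.6
position: [0.5892, 0.0001, 0.0076]
ee_rot: [-3.089, -0.573, 0.002]
force: [-0.0, 0.4, 0.7]
width: 0.448
```

>>> {"op": "jog_arm", "data": {
  "moves": [
    {"fingers": 0.1,"xyz": [0,0,0.4],"angular": [0,0,0]},
    {"fingers": 0.1,"xyz": [0,0,0.4],"angular": [0,0,0]}
  ]
}}

```text
clock: 11.85
position: [0.5898, -0.0, 0.0043]
ee_rot: [3.089, 0.573, 0.001]
force: [-0.7, 0.0, 0.8]
width: 0.454
```

>>> {"op": "jog_arm", "data": {
  "moves": [
    {"fingers": 0.1,"xyz": [0,0,0.3],"angular": [0,0,0]},
    {"fingers": 0.1,"xyz": [0,0,0.3],"angular": [0,0,0]}
  ]
}}

```text
clock: 12.1
position: [0.5895, 0.0, 0.0009]
ee_rot: [3.089, 0.573, -0.0]
force: [0.2, 0.1, 0.1]
width: 0.449
```

>>> {"op": "jog_arm", "data": {
  "moves": [
    {"fingers": 0.1,"xyz": [0,0,0.3],"angular": [0,0,0]},
    {"fingers": 0.1,"xyz": [0,0,0.3],"angular": [0,0,0]}
  ]
}}

```text
clock: 12.35
position: [0.5894, 0.0, -0.0024]
ee_rot: [3.089, 0.573, -0.001]
force: [1.2, -0.2, -0.7]
width: 0.449
```

>>> {"op": "jog_arm", "data": {
  "moves": [
    {"fingers": 0.1,"xyz": [0,0,0.3],"angular": [0,0,0]},
    {"fingers": 0.1,"xyz": [0,0,0.3],"angular": [0,0,0]}
  ]
}}

```text
clock: 12.6
position: [0.5894, 0.0, -0.0054]
ee_rot: [-3.089, -0.573, 0.001]
force: [-0.2, -0.6, 0.6]
width: 0.45
```

>>> {"op": "jog_arm", "data": {
  "moves": [
    {"fingers": 0.1,"xyz": [0,0,0.2],"angular": [0,0,0]},
    {"fingers": 0.1,"xyz": [0,0,0.2],"angular": [0,0,0]}
  ]
}}

```text
clock: 12.85
position: [0.5895, 0.0001, -0.0072]
ee_rot: [-3.089, -0.573, 0.0]
force: [-0.4, 0.4, 0.2]
width: 0.453
```

>>> {"op": "jog_arm", "data": {
  "moves": [
    {"fingers": 0.1,"xyz": [0,0,0.2],"angular": [0,0,0]},
    {"fingers": 0.1,"xyz": [0,0,0.2],"angular": [0,0,0]}
  ]
}}

```text
clock: 13.1
position: [0.5895, 0.0, -0.0092]
ee_rot: [3.089, 0.573, -0.0]
force: [-0.0, -0.0, -0.5]
width: 0.446
```

>>> {"op": "jog_arm", "data": {
  "moves": [
    {"fingers": 0.1,"xyz": [0,0,0.2],"angular": [0,0,0]},
    {"fingers": 0.1,"xyz": [0,0,0.2],"angular": [0,0,0]}
  ]
}}

```text
clock: 13.35
position: [0.5897, 0.0, -0.0095]
ee_rot: [3.088, 0.573, 0.001]
force: [-6.6, -0.7, 18.8]
width: 0.449
```

>>> {"op": "jog_arm", "data": {
  "moves": [
    {"fingers": 0.1,"xyz": [0,0,0.2],"angular": [0,0,0]},
    {"fingers": 0.1,"xyz": [0,0,0.2],"angular": [0,0,0]}
  ]
}}

```text
clock: 13.6
position: [0.5898, 0.0001, -0.0097]
ee_rot: [3.088, 0.573, 0.002]
force: [-12.6, -1.6, 42.1]
width: 0.453
```

>>> {"op": "jog_arm", "data": {
  "moves": [
    {"fingers": 0.1,"xyz": [0,0,0.2],"angular": [0,0,0]},
    {"fingers": 0.1,"xyz": [0,0,0.2],"angular": [0,0,0]}
  ]
}}

```text
clock: 13.85
position: [0.5898, 0.0001, -0.0099]
ee_rot: [3.087, 0.572, 0.002]
force: [-20.6, -1.1, 63.8]
width: 0.453
```

>>> {"op": "jog_arm", "data": {
  "moves": [
    {"fingers": 0.1,"xyz": [0,0,-2],"angular": [0,0,0]},
    {"fingers": 0.1,"xyz": [0,0,-7],"angular": [0,0,0]},
    {"fingers": -0.3,"xyz": [0,0,-12],"angular": [0,0,0]},
    {"fingers": -0.3,"xyz": [0,0,-14],"angular": [0,0,0]},
    {"fingers": -0.3,"xyz": [0,0,-14],"angular": [0,0,0]}
  ]
}}

```text
clock: 14.48
position: [0.5908, 0.0002, 0.1267]
ee_rot: [3.088, 0.572, 0.006]
force: [0.2, -0.2, -0.3]
width: 0.647
```

```bash
python3 - <<'E'
from h import *
a=imaging.get_image("top")[:,:,::-1].copy(); cv2.imwrite("pics/top1.png",a); c=extr("top")
hsv=cv2.cvtColor(a,cv2.COLOR_BGR2HSV); m=cv2.inRange(hsv,(105,120,30),(130,255,255)); m[:,440:]=0;m[:150]=0
k=max(cv2.findContours(m,0,1)[0],key=cv2.contourArea); P=topl(k[:,0],.07,c); print(cv2.minAreaRect((P[:,:2]*1000).astype(np.float32)))
go(.5485,-.207,.12,-69)
E
```

```text
((570.9989013671875, -266.6597595214844), (194.91285705566406, 139.18495178222656), 21.396059036254883)
pos [ 0.5898 -0.      0.1252] J -69.0 shift [-11.27  17.84   0.52] turn [ 0.0005 -0.001   0.0001] t 14.53 w 0.649 F [-0.1 -0.1 -0.7] q7 -1.44
```

>>> {"op": "jog_arm", "data": {
  "moves": [
    {"fingers": -0.3,"xyz": [-4,6,0],"angular": [0,0,0]},
    {"fingers": -0.3,"xyz": [-8,12,0],"angular": [0,0,0]},
    {"fingers": -0.3,"xyz": [-11.3,17.8,0],"angular": [0,0,0]},
    {"fingers": -0.3,"xyz": [-11.3,17.8,0],"angular": [0,0,0]},
    {"fingers": -0.3,"xyz": [-11.3,17.8,2],"angular": [0,0,0]},
    {"fingers": -0.3,"xyz": [-11.3,17.8,5],"angular": [0,0,0]},
    {"fingers": -0.3,"xyz": [-11.3,17.8,7],"angular": [0,0,0]},
    {"fingers": -0.3,"xyz": [-11.3,17.8,8],"angular": [0,0,0]},
    {"fingers": -0.3,"xyz": [-11.3,17.8,8],"angular": [0,0,0]},
    {"fingers": -0.3,"xyz": [-11.3,17.8,8],"angular": [0,0,0]}
  ]
}}

```text
clock: 15.78
position: [0.5484, -0.2066, 0.0454]
ee_rot: [3.089, 0.573, 0.001]
force: [-0.8, 0.5, -0.3]
width: 0.65
```

```bash
python3 - <<'E'
from h import *
go(.5487,-.207,.0395,-69)
E
```

```text
pos [ 0.5484 -0.2066  0.0454] J -69.0 shift [0.02 0.04 0.59] turn [ 0.0005 -0.0006  0.0003] t 15.78 w 0.65 F [-0.8  0.5 -0.3] q7 -1.10
```

>>> {"op": "jog_arm", "data": {
  "moves": [
    {"fingers": -0.3,"xyz": [0,0,0.6],"angular": [0,0,0]},
    {"fingers": -0.3,"xyz": [0,0,0.6],"angular": [0,0,0]},
    {"fingers": 1,"xyz": [0,0,0.6],"angular": [0,0,0]},
    {"fingers": 1,"xyz": [0,0,0.6],"angular": [0,0,0]},
    {"fingers": 1,"xyz": [0,0,0.6],"angular": [0,0,0]},
    {"fingers": 1,"xyz": [0,0,0.6],"angular": [0,0,0]},
    {"fingers": 1,"xyz": [0,0,0.6],"angular": [0,0,0]},
    {"fingers": 1,"xyz": [0,0,0.6],"angular": [0,0,0]},
    {"fingers": 1,"xyz": [0,0,0.6],"angular": [0,0,0]},
    {"fingers": 1,"xyz": [0,0,0.6],"angular": [0,0,0]}
  ],
  "grip_force": 50
}}

```text
clock: 17.02
position: [0.548, -0.2068, 0.0389]
ee_rot: [3.089, 0.573, 0.0]
force: [-0.0, -0.9, -0.5]
width: 0.105
```

>>> {"op": "jog_arm", "data": {
  "moves": [
    {"fingers": 1,"xyz": [0,0,-0.3],"angular": [0,0,0]},
    {"fingers": 1,"xyz": [0,0,-0.8],"angular": [0,0,0]},
    {"fingers": 1,"xyz": [0,0,-1.5],"angular": [0,0,0]},
    {"fingers": 1,"xyz": [0,0,-2],"angular": [0,0,0]},
    {"fingers": 1,"xyz": [0,0,-2],"angular": [0,0,0]}
  ]
}}

```text
clock: 17.65
position: [0.5483, -0.2067, 0.0595]
ee_rot: [3.088, 0.573, 0.001]
force: [-0.6, 0.2, -3.7]
width: 0.104
```

```bash
python3 - <<'E'
from h import *
s=arm.observe(); print(s['width'],s['force'],s['ft_torque'])
b=imaging.get_image("scene")[:,:,::-1]
cv2.imwrite("pics/s7.png",cv2.resize(b[170:370,80:340],(780,600),interpolation=cv2.INTER_CUBIC))
E
```

```text
0.10426220356200205 [-0.57912939  0.21430406 -3.68451046] [0.16862468 0.05593544 0.00692188]
```

View pics/s7.png

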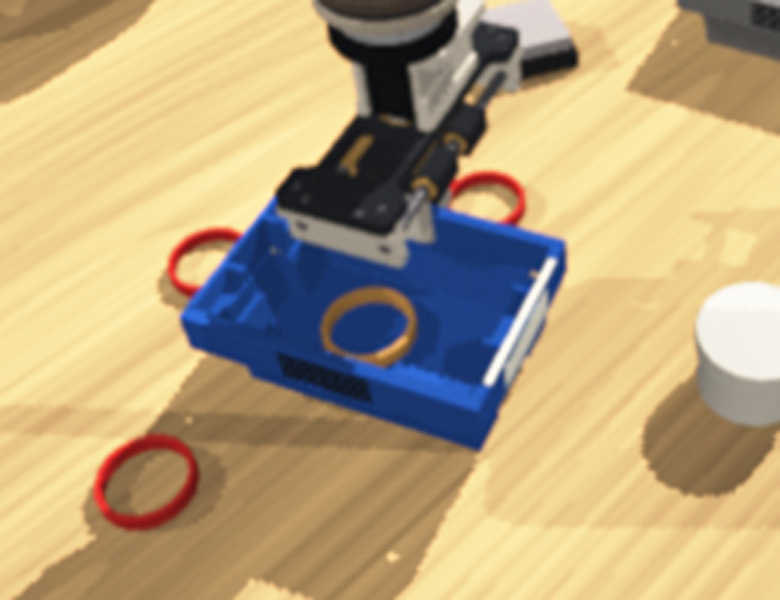

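>>> {"op": "jog_arm", "data": {
  "moves": [
    {"fingers": 1,"xyz": [0,0,-2],"angular": [0,0,0]},
    {"fingers": 1,"xyz": [0,0,-5],"angular": [0,0,0]},
    {"fingers": 1,"xyz": [0,0,-8],"angular": [0,0,-0.05]},
    {"fingers": 1,"xyz": [0.3,-0.6,-10],"angular": [0,0,-0.13]},
    {"fingers": 1,"xyz": [0.9,-1.8,-10],"angular": [0,0,-0.25]},
    {"fingers": 1,"xyz": [1.7,-3.3,-10],"angular": [0,0,-0.37]},
    {"fingers": 1,"xyz": [2.5,-4.9,-10],"angular": [0,0,-0.49]},
    {"fingers": 1,"xyz": [3.3,-6.5,-10],"angular": [0,0,-0.61]},
    {"fingers": 1,"xyz": [4.1,-8.1,-10],"angular": [0,0,-0.73]},
    {"fingers": 1,"xyz": [4.9,-9.7,-10],"angular": [0,0,-0.85]},
    {"fingers": 1,"xyz": [5.6,-11,-10],"angular": [0,0,-0.95]},
    {"fingers": 1,"xyz": [6,-11.8,-10],"angular": [0,0,-1.0]}
  ]
}}

```text
clock: 19.2
position: [0.5614, -0.0742, 0.1587]
ee_rot: [-2.433, -1.986, 0.0]
force: [0.2, -0.8, -2.4]
width: 0.107
```

```bash
python3 - <<'E'
from h import *
g=np.array([.571,.221]);h=np.radians(195.5);t=g+.0643*np.array([-np.sin(h),np.cos(h)]);print(t)
go(t[0],t[1],.16,105.5)
a=imaging.get_image("top")[:,:,::-1].copy(); cv2.imwrite("pics/top2.png",a)
print(arm.observe()['force'],arm.observe()['joints'].round(2))
E
```

```text
[0.58818343 0.15903856]
pos [ 0.5614 -0.0742  0.1587] J -11.5 shift [23.39 -2.05 -0.13] turn [-3.0000e-04 -7.0000e-04 -2.0429e+00] t 19.20 w 0.107 F [ 0.2 -0.8 -2.4] q7 -0.41
[ 0.70696831  2.34458639 -2.74087021] [ 0.41  0.45 -0.52  1.76  0.26  1.   -0.41]
```

>>> {"op": "jog_arm", "data": {
  "moves": [
    {"fingers": 1,"xyz": [0.7,0,0],"angular": [0,0,-0.06]},
    {"fingers": 1,"xyz": [2,-0.2,0],"angular": [0,0,-0.17]},
    {"fingers": 1,"xyz": [3.4,-0.3,0],"angular": [0,0,-0.29]},
    {"fingers": 1,"xyz": [4.8,-0.4,0],"angular": [0,0,-0.41]},
    {"fingers": 1,"xyz": [6.2,-0.5,0],"angular": [0,0,-0.53]},
    {"fingers": 1,"xyz": [7.6,-0.6,0],"angular": [0,0,-0.65]},
    {"fingers": 1,"xyz": [9,-0.8,0],"angular": [0,0,-0.77]},
    {"fingers": 1,"xyz": [10.4,-0.9,0],"angular": [0,0,-0.89]},
    {"fingers": 1,"xyz": [11.8,-1,0],"angular": [0,0,-1.01]},
    {"fingers": 1,"xyz": [13.2,-1.1,0],"angular": [0,0,-1.13]},
    {"fingers": 1,"xyz": [14.5,-1.2,0],"angular": [0,0,-1.23]},
    {"fingers": 1,"xyz": [15,-1.3,0],"angular": [0,0,-1.3]}
  ]
}}

```text
clock: 20.75
position: [0.5794, 0.0746, 0.1587]
ee_rot: [-0.737, -3.054, 0.001]
force: [-0.9, 0.4, -2.9]
width: 0.107
```

```bash
python3 - <<'E'
from h import *
go(.5882,.1590,.16,105.5)
E
```

```text
pos [0.5794 0.0746 0.1587] J 62.9 shift [ 3.06  7.91 -0.13] turn [-3.00e-04 -2.00e-04 -7.44e-01] t 20.75 w 0.107 F [-0.9  0.4 -2.9] q7 0.46
```

>>> {"op": "jog_arm", "data": {
  "moves": [
    {"fingers": 1,"xyz": [0.5,1.3,0],"angular": [0,0,-0.12]},
    {"fingers": 1,"xyz": [1,2.6,0],"angular": [0,0,-0.24]},
    {"fingers": 1,"xyz": [1.5,3.9,0],"angular": [0,0,-0.36]},
    {"fingers": 1,"xyz": [2,5.2,0],"angular": [0,0,-0.48]},
    {"fingers": 1,"xyz": [2.5,6.5,0],"angular": [0,0,-0.6]},
    {"fingers": 1,"xyz": [2.9,7.5,0],"angular": [0,0,-0.7]},
    {"fingers": 1,"xyz": [3.1,7.9,0],"angular": [0,0,-0.744]},
    {"fingers": 1,"xyz": [3.1,7.9,0],"angular": [0,0,-0.744]},
    {"fingers": 1,"xyz": [3.1,7.9,0],"angular": [0,0,-0.744]}
  ]
}}

```text
clock: 21.88
position: [0.588, 0.1582, 0.1588]
ee_rot: [0.418, -3.114, 0.001]
force: [-0.6, -0.2, -3.4]
width: 0.101
```

```bash
cat > fit.py <<'E'
from h import *
from scipy.optimize import minimize
from scipy.ndimage import map_coordinates
def fit(im,c,z,x,y,deg,L=.198,W=.139):
    s=1000; x0,y0=x-.16,y-.16
    o=ortho(im,c,z,x-.16,x+.16,y-.16,y+.16,s); o=cv2.GaussianBlur(o,(0,0),2.0).astype(float)
    gx=np.stack([cv2.Sobel(o[:,:,k],-1,1,0) for k in range(3)]);gy=np.stack([cv2.Sobel(o[:,:,k],-1,0,1) for k in range(3)])
    G=np.sqrt((gx**2+gy**2).sum(0)); G=np.minimum(G,np.percentile(G,98))
    t=np.linspace(-.9,.9,120)
    q=np.r_[np.c_[t*L/2,0*t+W/2],np.c_[t*L/2,0*t-W/2],np.c_[0*t+L/2,t*W/2],np.c_[0*t-L/2,t*W/2]]
    def f(p):
        a=np.radians(p[2]);P=q@np.array([[np.cos(a),np.sin(a)],[-np.sin(a),np.cos(a)]])+[x+p[0]/1e3,y+p[1]/1e3]
        return -map_coordinates(G,[(x+.16-P[:,0])*s-.5,(y+.16-P[:,1])*s-.5],order=1,mode='nearest').mean()
    best=min((minimize(f,[a,b,deg+d],method='Nelder-Mead',options=dict(initial_simplex=[[a,b,deg+d],[a+3,b,deg+d],[a,b+3,deg+d],[a,b,deg+d+2]])) for a in(-3,0,3) for b in(-3,0,3) for d in(-1,1)),key=lambda r:r.fun)
    p=best.x; return round(x+p[0]/1e3,4),round(y+p[1]/1e3,4),round(p[2],2),round(-best.fun,1)
E
python3 - <<'E'
from fit import *
c=extr("top")
for n in("top0","top1"):
    im=cv2.imread(f"pics/{n}.png")
    print(n,"grey",fit(im,c,.07,.571,.221,15.5),"blue",fit(im,c,.07,.572,-.267,21))
a=imaging.get_image("top")[:,:,::-1].copy(); cv2.imwrite("pics/top3.png",a)
go(.5882,.1590,.16,105.5)
s=arm.observe();zt=.07+s['position'][2]-.0389
print("rim z",zt,"blue held",fit(a,c,zt,.571,.221,195.5-180))
E
```

```text
top0 grey (np.float64(0.5664), np.float64(0.2234), np.float64(15.07), np.float64(67.1)) blue (np.float64(0.5727), np.float64(-0.2665), np.float64(21.28), np.float64(103.8))
top1 grey (np.float64(0.5665), np.float64(0.2234), np.float64(15.14), np.float64(78.4)) blue (np.float64(0.5713), np.float64(-0.2668), np.float64(21.61), np.float64(114.4))
pos [0.588  0.1582 0.1589] J 105.3 shift [-0.04  0.07 -0.11] turn [-0.0006 -0.0001 -0.0036] t 21.93 w 0.102 F [ 0.5 -0.1 -2.7] q7 0.98
rim z 0.18996397866852566 blue held (np.float64(0.5682), np.float64(0.2192), np.float64(15.38), np.float64(73.5))
```

```bash
python3 - <<'E'
from fit import *
c=extr("top")
def pan(n,z,x,y,boxes):
    S=1670
    o=ortho(cv2.imread(f"pics/{n}.png"),c,z,x-.12,x+.12,y-.12,y+.12,S);o=np.clip(o*1.6,0,255).astype(np.uint8).copy()
    for (bx,by,d),col in boxes:
        a=np.radians(d);q=np.array([[1,1],[1,-1],[-1,-1],[-1,1]])*[.099,.0695]@np.array([[np.cos(a),np.sin(a)],[-np.sin(a),np.cos(a)]])+[bx,by]
        cv2.polylines(o,[np.c_[(y+.12-q[:,1])*S,(x+.12-q[:,0])*S].round().astype(int)],True,col,1)
    return o
A=pan("top1",.07,.57,.22,[((.5665,.2234,15.1),(0,0,255)),((.5705,.221,15.5),(0,255,0))])
B=pan("top3",.19,.57,.22,[((.5682,.2192,15.38),(0,0,255)),((.5715,.220,15.5),(0,255,0))])
o=np.hstack([A,B])[:, :800]; print(o.shape); cv2.imwrite("pics/o8.png",o)
E
```

```text
(400, 800, 3)
```

View pics/o8.png

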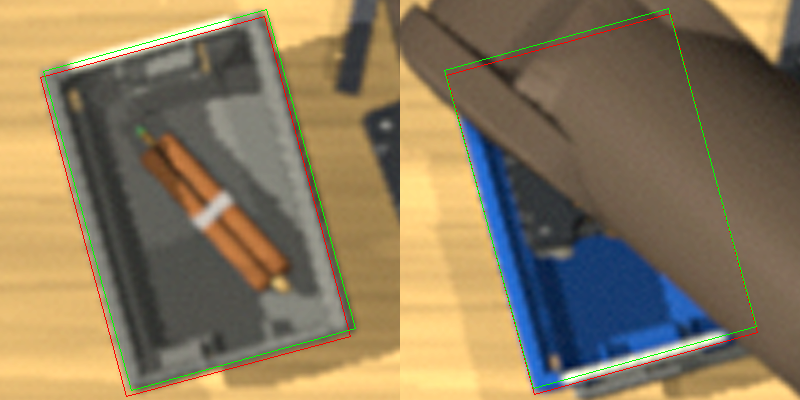

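>>> {"op": "jog_arm", "data": {
  "moves": [
    {"fingers": 1,"xyz": [0,0.1,1],"angular": [0,0,-0.003]},
    {"fingers": 1,"xyz": [0,0.1,2.5],"angular": [0,0,-0.003]},
    {"fingers": 1,"xyz": [0,0.1,4],"angular": [0,0,-0.003]},
    {"fingers": 1,"xyz": [0,0.1,4.8],"angular": [0,0,-0.003]},
    {"fingers": 1,"xyz": [0,0.1,4.8],"angular": [0,0,-0.003]},
    {"fingers": 1,"xyz": [0,0.1,4.8],"angular": [0,0,-0.003]}
  ]
}}

```text
clock: 22.68
position: [0.5878, 0.1603, 0.1113]
ee_rot: [-0.426, 3.112, 0.0]
force: [-0.2, -0.0, -3.0]
width: 0.106
```

>>> {"op": "jog_arm", "data": {
  "moves": [
    {"fingers": 1,"xyz": [0,0,0.2],"angular": [0,0,0]},
    {"fingers": 1,"xyz": [0,0,0.4],"angular": [0,0,0]},
    {"fingers": 1,"xyz": [0,0,0.4],"angular": [0,0,0]}
  ]
}}

```text
clock: 23.05
position: [0.5875, 0.1599, 0.1068]
ee_rot: [0.426, -3.112, 0.0]
force: [0.9, 0.1, -3.8]
width: 0.103
```

```bash
python3 -c "
from h import *
go(.5882,.159,.0969,105.5);print(arm.observe()['ft_torque'])"
```

```text
pos [0.5875 0.1599 0.1068] J 105.6 shift [-0.04 -0.1   0.99] turn [-0.0001 -0.0002  0.0015] t 23.05 w 0.103 F [ 0.9  0.1 -3.8] q7 0.93
[-0.11941261 -0.12762529  0.01488604]
```

>>> {"op": "jog_arm", "data": {
  "moves": [
    {"fingers": 1,"xyz": [0,-0.1,0.2],"angular": [0,0,0]},
    {"fingers": 1,"xyz": [0,-0.1,0.4],"angular": [0,0,0]},
    {"fingers": 1,"xyz": [0,-0.1,0.4],"angular": [0,0,0]}
  ]
}}

```text
clock: 23.42
position: [0.5878, 0.1589, 0.1027]
ee_rot: [0.426, -3.112, 0.0]
force: [0.3, -0.4, -3.3]
width: 0.107
```

>>> {"op": "jog_arm", "data": {
  "moves": [
    {"fingers": 1,"xyz": [0,0,0.2],"angular": [0,0,0]},
    {"fingers": 1,"xyz": [0,0,0.3],"angular": [0,0,0]},
    {"fingers": 1,"xyz": [0,0,0.3],"angular": [0,0,0]}
  ]
}}

```text
clock: 23.8
position: [0.5878, 0.159, 0.0998]
ee_rot: [0.426, -3.112, 0.0]
force: [-0.4, 0.8, -2.8]
width: 0.104
```

```bash
python3 -c "
from h import *
go(.5882,.159,.0969,105.5);print(arm.observe()['ft_torque'])"
```

```text
pos [0.5878 0.159  0.0998] J 105.6 shift [-0.04 -0.01  0.29] turn [-0.0001 -0.0002  0.0016] t 23.80 w 0.104 F [-0.4  0.8 -2.8] q7 0.93
[-0.12674515 -0.18127788 -0.00588414]
```

No contact at 61 mm; on to the ledges in 1–2 mm steps.

>>> {"op": "jog_arm", "data": {
  "moves": [
    {"fingers": 1,"xyz": [0,0,0.2],"angular": [0,0,0]},
    {"fingers": 1,"xyz": [0,0,0.2],"angular": [0,0,0]}
  ]
}}

```text
clock: 24.05
position: [0.5878, 0.1589, 0.0977]
ee_rot: [0.426, -3.112, 0.0]
force: [0.5, -0.2, -2.7]
width: 0.107
```

>>> {"op": "jog_arm", "data": {
  "moves": [
    {"fingers": 1,"xyz": [0,0,0.1],"angular": [0,0,0]},
    {"fingers": 1,"xyz": [0,0,0.1],"angular": [0,0,0]}
  ]
}}

```text
clock: 24.3
position: [0.5879, 0.1589, 0.0972]
ee_rot: [-0.426, 3.112, -0.0]
force: [-1.1, -2.3, -0.1]
width: 0.108
```

>>> {"op": "jog_arm", "data": {
  "moves": [
    {"fingers": 1,"xyz": [0,0,0.05],"angular": [0,0,0]},
    {"fingers": 1,"xyz": [0,0,0.05],"angular": [0,0,0]}
  ]
}}

```text
clock: 24.55
position: [0.588, 0.1589, 0.0969]
ee_rot: [-0.426, 3.112, -0.001]
force: [-2.6, -2.7, 5.3]
width: 0.105
```

```bash
python3 -c "
from h import *
go(.5882,.159,.0969,105.5)"
```

```text
pos [0.588  0.1589 0.0969] J 105.6 shift [-0.02  0.01  0.  ] turn [-0.0005  0.0004  0.0013] t 24.55 w 0.105 F [-2.6 -2.7  5.3] q7 0.93
```

Seated on the ledges at the expected height. Release, slightly open, then rise.

>>> {"op": "jog_arm", "data": {
  "moves": [
    {"fingers": 0.3,"xyz": [0,0,0],"angular": [0,0,0]},
    {"fingers": 0.3,"xyz": [0,0,0],"angular": [0,0,0]},
    {"fingers": 0.3,"xyz": [0,0,0],"angular": [0,0,0]},
    {"fingers": 0.3,"xyz": [0,0,0],"angular": [0,0,0]},
    {"fingers": 0.3,"xyz": [0,0,-1],"angular": [0,0,0]},
    {"fingers": 0.3,"xyz": [0,0,-3],"angular": [0,0,0]},
    {"fingers": 0.3,"xyz": [0,0,-7],"angular": [0,0,0]},
    {"fingers": 0.3,"xyz": [0,0,-11],"angular": [0,0,0]},
    {"fingers": 0.3,"xyz": [0,-5,-13],"angular": [0,0,0]},
    {"fingers": 0.3,"xyz": [0,-11,-13],"angular": [0,0,0]},
    {"fingers": 0.3,"xyz": [0,-17,-13],"angular": [0,0,0]},
    {"fingers": 0.3,"xyz": [0,-23,-13],"angular": [0,0,0]}
  ]
}}

```text
clock: 26.05
position: [0.6502, -0.0642, 0.2285]
ee_rot: [-0.426, 3.111, -0.0]
force: [1.4, -0.2, -0.1]
width: 0.35
```

>>> {"op": "jog_arm", "data": {
  "moves": [
    {"fingers": 0.3,"xyz": [0,-6,0],"angular": [0,0,0]},
    {"fingers": 0.3,"xyz": [0,-10,0],"angular": [0,0,0]},
    {"fingers": 0.3,"xyz": [0,-10,0],"angular": [0,0,0]}
  ]
}}

```text
clock: 26.42
position: [0.677, -0.1637, 0.2271]
ee_rot: [-0.416, 3.113, -0.001]
force: [-0.2, 0.0, -0.3]
width: 0.35
```

```bash
python3 - <<'E'
from fit import *
c=extr("top");a=imaging.get_image("top")[:,:,::-1].copy();b=imaging.get_image("scene")[:,:,::-1]
cv2.imwrite("pics/top9.png",a)
print("blue@.128",fit(a,c,.128,.5705,.221,15.5),arm.observe()['force'])
o=ortho(a,c,.128,.45,.69,.10,.34,1667)
cv2.imwrite("pics/o9.png",np.hstack([np.clip(o*1.5,0,255).astype(np.uint8),cv2.resize(b[80:240,260:420],(400,400),interpolation=cv2.INTER_CUBIC)]))
E
```

```text
blue@.128 (np.float64(0.5675), np.float64(0.2198), np.float64(15.57), np.float64(135.4)) [0.53964489 0.73052132 0.19034107]
```

View pics/o9.png

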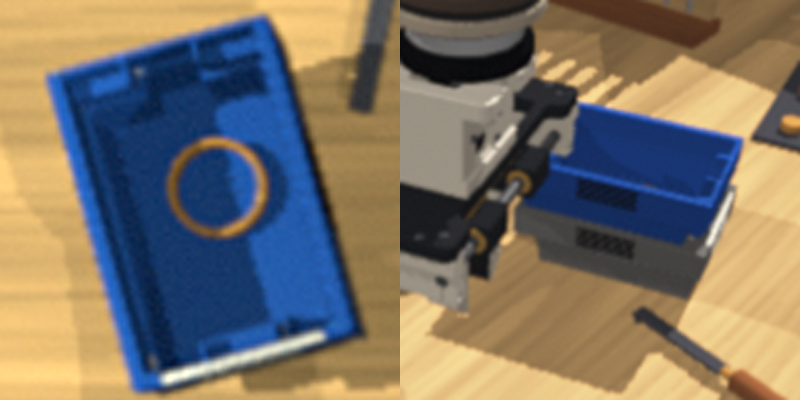

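```bash
python3 -c "
from cell import job
print(job.sign_off())"
```

```text
the job is handed in; nothing more can be done
None
```

The ring clamp is in the grey bin, and the blue bin is stacked on top of it, turned end for end. I handed the job in at about 26.5 s, and no verdict was reported.

**Checks that agreed**
- **Seating height:** the blue bin touched down when its underside was about 58 mm above the grey one's. It took about 8 N net contact before I released it.
- **Last pictures:** the bins stand parallel with the white-strip ends opposite, and the bangle is in the blue bin. The blue bin looks level, but I judged that only by eye. The gripper was well clear.
- **Bystanders:** nothing went near the tub, block or file, but I did not measure their positions again at the end.

**Checks that failed or disagreed**
- **First grasp:** the fingers closed on air above the clamp. Touching the bench showed the fingertips are about 9 mm behind the TCP, not 17 mm ahead of it as stated. I used the measured value from then on. That probe pressed on the bench with up to about 64 N.
- **Centring:** the automatic outline fit and my reading of the picture corners put the final blue bin centre within 2–3 mm of each other. Both are within about 4 mm of the grey bin's centre. The automatic fit on the grey bin was about 4 mm off from the drawn overlay, so I went with the overlay.

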